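# Try the fruit bin's lid stay

### The arm

A 6-joint arm with a two-finger parallel gripper is mounted at the origin on the work surface. World frame = base frame: x ahead of the robot, y to its left, z up, the work surface at z = 0. Lengths are in m, angles in rad, forces in N, time in s.
With the tool pointing down it reaches from about 0.3 to 0.95 m from the base axis. Payload 3.1 kg.
Tool frame: the origin (TCP) lies midway between the tips of the shut fingers; the grasp point (between the pads) lies 19 mm behind it; z points along the fingers, y is the line along which they close (so a half turn about z gives the same grasp; the last joint's range is limited). The gripper opens to 85 mm and grips with 20 to 120 N. Pads are 22 mm wide; open, the fingers measure 114 mm over their backs; the gripper's body (76 mm by 85 mm) begins 54 mm behind the grasp point. The pads swing forward as they close: fully open they stand 13 mm farther back than shut.
Start: joints at [-1.336, 0.308, 1.634, -0, 1.2, -0.07], TCP at [0.188, -0.596, 0.231] pointing down, gripper open.
Joint ranges: [-3.06, 3.06], [-0.79, 1.96], [0.05, 2.63], [-1.19, 4.34], [0.05, 2.64], [-2.94, 2.94]. Speed limits (rad/s): [2.79, 2.79, 3.14, 3.14, 3.14, 3.14].

### API

Orientations are given as a 3x3 rotation matrix whose columns are the frame's x, y, z axes.
In Python, from plant import sensors, vision, env gives the robot as it stands.
- The arm moves only by the tool apply_moves, never from a script. Its argument "targets" is a list of rows, each a list of 3 entries, a list of its own where there are three numbers: the shift along the tool's x, y, z in m, then the turn, a rotation vector about the tool's x, y, z in rad, then the closure, from 0 (fully open) to 1 (shut). In form: [[[x, y, z], [rx, ry, rz], fingers], ...]. A call has 1 to 12 rows; each row shifts and turns the commanded pose from where the row before left it, along the tool's axes as they then stand; what a row does not reach is not made up. A row lasts 1/8 s, in which the tool goes at most 62.5 mm and 10.7 degrees, less where a joint would pass 70% of its speed; a pose out of reach is approached as far as the arm can. A call is refused whole if a number of a shift passes 0.0625 or a number of a turn 0.188, either way. A call with a gripper value outside its range is refused whole. The fingers move at their own pace and stop on an object; "squeeze" is the grip in N (left out, the last holds). Time passes only in rows, so rows that do not move let the fingers close. It gives the time, the measured TCP pose, the force and the opening at its end, in the units of the state.
- sensors.read_state(): the state, without advancing time (a new reading comes with each control period).
- vision.camera(name): name is "scene" or "top" or "wrist"; returns a dict with "pixels" (400x640x3 uint8, red, green, blue), "z_map" (400x640 float32, m along the optical axis (not along the pixel's ray), 0 where there is no reading), "fx", "fy", "cx", "cy" (pixels), "origin" and "attitude" of the camera in the world. Camera axes: x right, y down, z forward; pixel columns grow to the right and rows downward; lengths in m; the calibration is good to about 2 mm. A picture is of the moment at which its call begins.
- env.job_done(): hands the job in, once; it reports no verdict.
Trained networks look in a picture, given as the dict that the camera call returned (one of the last four; its "shot" number tells which), for a name from the list of things; names that differ only in an ending like _2 or _b are one class to them, and where a whole thing is asked for, a point or a joint stands for the part that bears it (a point fixed in the world has none). Each returns a list of dicts, best first, with "conf" (0 to 1); they miss things now and then, are a little off and sometimes report something else, mostly with a low value. They report only what shows in the picture. A call takes as long as a camera call.
- vision.boxes_of(picture, target): "bbox" ([centre column, centre row, width, height] in pixels, round what is visible of it).
- vision.spot_point(picture, target): "uv" ([column, row] in pixels: a listed point, or the origin of a listed thing).
The state is a dict: "t": time; "joint_positions": joint angles; "joint_vel": joint speeds; "tau": joint torques, N m; "ee_pos": TCP position; "tool_rot": TCP orientation; "wrist_force": force on the tool from outside, world axes, zero at the start; "moment": the same for the moment, N m; "width": finger opening in m.
Only numpy, scipy, OpenCV 4.12 (cv2) and the standard library are available. Lean on these libraries where they do the work, as an engineer would, in place of code of your own. Each camera call takes 0.05 s, during which the arm holds its last target. There are 200 camera calls.

### The job

The folding stay of the fruit bin has just been refitted: try it once. Take the bin's lid by its pull bar and raise it until the stay is straight and locks, and let go so that the lid stands open by itself for a second; then break the stay's knee by pushing its knob towards the front of the bin, and let the lid come down gently until it is fully shut.

Things in the scene. Friction and masses are not known exactly. Their poses are not given: they have to be found in the camera images.
- bin: Larger of two wooden boxes with steel lids, the only one with a folding stay on its side: 190 mm deep (x), 220 wide (y), fixed. Origin: centre of its underside. Its x points from its front (pull bar, nearer the robot) to its back (hinge), z up. Hinge axis along y at x = +95, z = 100 mm.
- lid (a joint): Lid angle, rad: 0 shut (start), grows as the front edge rises; locked straight, the stay holds it at 1.19; it goes up to 1.20. Steel, 10 mm thick, 200 wide, 0.5 kg. Soft-close damper: unsupported, it sinks shut by itself in about 3 s. Within 0.015 of fully up, a light spring snaps the stay's knee just past straight: locked, the lid cannot be pushed down.
- lid_bar (a point): Centre of the lid's pull bar: level round bar 12 mm thick, 130 long along the bin's y, 230 from the hinge axis and level with it when shut (100 above the counter); thin rods at its ends hold it, 45 mm from its axis to the lid's front edge, nothing underneath. It moves with the lid and may turn between pinching fingers. Its axes: the bin's when shut, turning with the lid.
- stay_knob (a point): Centre of the black knob on the stay's knee: level cylinder 20 mm thick, 40 long along the bin's y, on its right (-y), 165 mm from its middle plane, on a 10 mm pin from the flat links at y = -116. Lid shut: low beside the bin. Stay locked: 126 above the counter at bin x = +45. Pushed from there 15 to 45 mm to the bin's front (-x), 1 to 3 N, it breaks and folds forward as the lid sinks.

How it is judged:
By the outcome, as a careful person would: the job done as asked, in the order asked, and still so for the second after the job is handed in, with the robot touching nothing.
It also fails if it takes over 48 s, if anything falls off the work surface, if the arm or the gripper's body presses on something with over 40 N, if the wrist force passes 120 N, or if a joint passes its speed limit or range.

## Working session

There is one attempt and no reset: what is moved stays moved. The work goes in short steps, Python scripts to look and compute and a tool call to move; the robot and the scene stay as the last step left them, time stands still between calls to the robot, and variables do not carry over. Pictures are saved under pics/ and viewed, on a budget of 10 in all, crops included, one or two more only if the job needs it, and the job is handed in when it is done.

Besides the shell and the picture viewer there is one more tool, called after "Emit:" as a command line: name --argument value ..., lists and objects as JSON in quotes. apply_moves: Moves the arm, as the interface text tells. Its arguments: {"type":"object","properties":{"targets":{"type":"array","items":{"type":"array"}},"squeeze":{"type":"number"}},"required":["targets"]}

```bash
mkdir -p pics; cat > h.py <<'E'
import numpy as np, cv2
from plant import sensors, vision, env
def P(c,u,v,z):
    return np.array(c["origin"])+np.array(c["attitude"])@np.array([(u-c["cx"])/c["fx"]*z,(v-c["cy"])/c["fy"]*z,z])
def cloud(c):
    v,u=np.mgrid[0:400,0:640]; z=c["z_map"]
    p=np.stack([(u-c["cx"])/c["fx"]*z,(v-c["cy"])/c["fy"]*z,z],-1)
    return p@np.array(c["attitude"]).T+np.array(c["origin"])
def save(c,n): cv2.imwrite("pics/"+n,c["pixels"][:,:,::-1])
E
python3 - <<'E'
from h import *
ims=[]
for n in("scene","top"):
    c=vision.camera(n); ims.append(c["pixels"]); W=cloud(c)
    for t in("bin","lid_bar","stay_knob"):
        print(n,t,vision.boxes_of(c,t)[:2])
        for s in vision.spot_point(c,t)[:2]:
            u,v=map(int,np.round(s["uv"])); print("  pt",s, W[v,u].round(3))
    np.save(n+".npy",W)
cv2.imwrite("pics/a.png",cv2.resize(np.vstack(ims),(480,600))[:,:,::-1])
s=sensors.read_state();print(s["t"],s["ee_pos"],s["tool_rot"],s["width"])
E
```

```text
scene bin [{'bbox': [299.1, 228.0, 210.3, 148.3], 'conf': 0.73}]
  pt {'uv': [314.6, 254.7], 'conf': 0.9} [0.728 0.023 0.078]
scene lid_bar [{'bbox': [318.9, 204.7, 163.9, 104.6], 'conf': 0.65}]
  pt {'uv': [307.5, 158.5], 'conf': 0.83} [ 0.505 -0.021  0.103]
scene stay_knob [{'bbox': [218.4, 221.5, 42.1, 25.0], 'conf': 0.84}]
  pt {'uv': [211.8, 223.8], 'conf': 0.87} [ 0.642 -0.153  0.05 ]
top bin [{'bbox': [347.3, 197.5, 168.2, 145.3], 'conf': 0.78}]
  pt {'uv': [329.9, 200.1], 'conf': 0.59} [0.607 0.01  0.106]
top lid_bar [{'bbox': [331.0, 197.9, 131.8, 151.6], 'conf': 0.97}]
  pt {'uv': [350.3, 260.1], 'conf': 0.63} [ 0.502 -0.027  0.105]
top stay_knob [{'bbox': [407.7, 183.3, 31.6, 32.3], 'conf': 0.53}]
  pt {'uv': [416.7, 190.6], 'conf': 0.73} [ 0.641 -0.158  0.051]
0.7 [ 0.18755822 -0.59621632  0.23132961] [[ 9.53906372e-01  3.00104368e-01  3.53412680e-05]
 [ 3.00104370e-01 -9.53906367e-01 -9.54778582e-05]
 [ 5.05893825e-06  1.01683006e-04 -9.99999995e-01]] 0.08523874320763407
```

View pics/a.png

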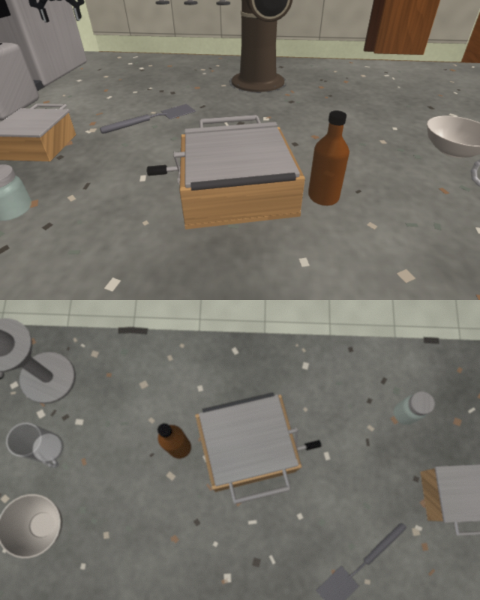

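The image shows the bin in the middle, with its lid shut, the pull bar towards the robot and the black knob on its right. A bottle stands to its left and a second box to the far right. Next I'll fit the lid for the bin's yaw.

```bash
python3 - <<'E'
from h import *
for n in("top","scene"):
    W=np.load(n+".npy").reshape(-1,3)
    m=(abs(W[:,2]-.105)<.008)&(abs(W[:,0]-.6)<.2)&(abs(W[:,1]-.01)<.16)
    Q=W[m]; lid=Q
    r=cv2.minAreaRect((lid[:,:2]*1000).astype(np.float32)); print(n,m.sum(),r, np.median(lid[:,2]))
    # grid-eroded lid
    img=np.zeros((400,400),np.uint8)
    ij=((lid[:,:2]-[.4,-.2])*1000).astype(int); ok=((ij>=0)&(ij<400)).all(1); img[ij[ok,0],ij[ok,1]]=255
    img=cv2.morphologyEx(img,cv2.MORPH_CLOSE,np.ones((7,7)))
    img=cv2.morphologyEx(img,cv2.MORPH_OPEN,np.ones((25,25)))
    c=max(cv2.findContours(img,0,2)[0],key=cv2.contourArea)
    r=cv2.minAreaRect(c); b=cv2.boxPoints(r)/1000; print(" lid",r,"corners xy",(b[:,::-1]+[.4,-.2]).round(3).tolist())
E
```

```text
top 12369 ((610.004638671875, 24.115493774414062), (242.76170349121094, 281.4283142089844), 15.624783515930176) 0.10548200790326201
 lid ((212.3189697265625, 237.43011474609375), (195.34344482421875, 207.82357788085938), 74.23785400390625) corners xy [[0.572, -0.114], [0.515, 0.086], [0.703, 0.139], [0.76, -0.061]]
scene 11915 ((612.2680053710938, 17.64569091796875), (243.51637268066406, 270.69970703125), 16.01466941833496) 0.10521721070621548
 lid ((209.77186584472656, 239.56906127929688), (194.42140197753906, 202.3089141845703), 74.27525329589844) corners xy [[0.573, -0.114], [0.519, 0.081], [0.706, 0.133], [0.761, -0.061]]
```

```bash
cat >> h.py <<'E'
from scipy.spatial.transform import Rotation as Ro
BX=np.array([.962,.272,0]);BY=np.array([-.272,.962,0])
RD=np.column_stack([BY,BX,[0,0,-1.]])   # tool down, closing along bin x
def rows(wps,p=None,R=None):
    """wps: (pos, R, n, closure); prints rounded rows"""
    s=sensors.read_state(); p=np.array(s["ee_pos"]) if p is None else p; R=np.array(s["tool_rot"]) if R is None else R
    out=[]
    for q,Rq,n,c in wps:
        for k in range(n):
            f=1/(n-k); d=R.T@((np.array(q)-p)*f); w=Ro.from_matrix(R.T@Rq).as_rotvec()*f
            d=d.round(4);w=w.round(3); out.append([d.tolist(),w.tolist(),c])
            p=p+R@d; R=R@Ro.from_rotvec(w).as_matrix()
    print(str(out).replace(" ","")); return p,R
E
python3 - <<'E'
from h import *
rows([([.502,-.026,.2],RD,12,.5)])
E
```

```text
[[[0.0393,-0.0375,0.0026],[0.0,0.0,-0.128],0.5],[[0.0437,-0.0321,0.0026],[0.0,0.0,-0.129],0.5],[[0.0475,-0.0263,0.0026],[0.0,0.0,-0.128],0.5],[[0.0504,-0.02,0.0026],[0.0,0.0,-0.129],0.5],[[0.0526,-0.0133,0.0026],[0.0,0.0,-0.128],0.5],[[0.0539,-0.0065,0.0026],[0.0,0.0,-0.129],0.5],[[0.0543,0.0005,0.0026],[0.0,0.0,-0.128],0.5],[[0.0537,0.0074,0.0026],[0.0,0.0,-0.129],0.5],[[0.0524,0.0143,0.0026],[0.0,0.0,-0.128],0.5],[[0.0501,0.0208,0.0026],[0.0,0.0,-0.129],0.5],[[0.047,0.0271,0.0026],[0.0,0.0,-0.128],0.5],[[0.0431,0.0329,0.0027],[0.0,0.0,-0.129],0.5]]
```

Emit:
apply_moves --targets '[[[0.039,-0.038,0.003],[0,0,-0.128],0.5],[[0.044,-0.032,0.003],[0,0,-0.129],0.5],[[0.047,-0.026,0.003],[0,0,-0.128],0.5],[[0.05,-0.02,0.003],[0,0,-0.129],0.5],[[0.053,-0.013,0.003],[0,0,-0.128],0.5],[[0.054,-0.006,0.003],[0,0,-0.129],0.5],[[0.054,0,0.003],[0,0,-0.128],0.5],[[0.054,0.007,0.003],[0,0,-0.129],0.5],[[0.052,0.014,0.003],[0,0,-0.128],0.5],[[0.05,0.021,0.003],[0,0,-0.129],0.5],[[0.047,0.027,0.002],[0,0,-0.128],0.5],[[0.043,0.033,0.002],[0,0,-0.129],0.5]]'

```text
t: 2.2
ee_pos: [0.5022, -0.025, 0.1976]
tool_rot: [[-0.277, 0.961, 0.001], [0.961, 0.277, -0.0], [-0.001, 0.001, -1.0]]
wrist_force: [0.3, 0.1, 0.2]
width: 0.0428
```

Emit:
apply_moves --targets '[[[0,0,0],[0,0,0],0.5],[[0,0,0],[0,0,0],0.5]]'

```text
t: 2.45
ee_pos: [0.5009, -0.0268, 0.1972]
tool_rot: [[-0.273, 0.962, -0.001], [0.962, 0.273, -0.001], [-0.0, -0.001, -1.0]]
wrist_force: [-0.7, -0.6, -0.7]
width: 0.0426
```

```bash
python3 - <<'E'
from h import *
c=vision.camera("wrist"); W=cloud(c); save(c,"b.png")
for s in vision.spot_point(c,"lid_bar")[:2]:
    u,v=map(int,np.round(s["uv"])); print(s,W[v,u].round(3),P(c,*s["uv"],c["z_map"][v,u]).round(3))
s=sensors.read_state();print(s["t"],s["ee_pos"],s["tool_rot"].round(3) if hasattr(s["tool_rot"],'round') else s["tool_rot"],s["width"],s["wrist_force"])
rows([([.502,-.026,.081],RD,4,.5)])
E
```

```text
{'uv': [327.3, 202.1], 'conf': 0.7} [ 0.503 -0.023  0.105] [ 0.503 -0.023  0.106]
2.55 [ 0.50062979 -0.02769218  0.19720651] [[-0.271  0.963 -0.001]
 [ 0.963  0.271 -0.   ]
 [-0.    -0.001 -1.   ]] 0.04296853707952479 [0.28829027 0.73886946 0.26278697]
[[[0.0003,0.0005,0.0291],[-0.0,0.0,-0.0],0.5],[[0.0003,0.0005,0.029],[-0.0,0.0,-0.0],0.5],[[0.0003,0.0004,0.0291],[-0.0,0.0,-0.001],0.5],[[0.0004,0.0005,0.029],[-0.001,0.0,-0.0],0.5]]
```

View pics/b.png

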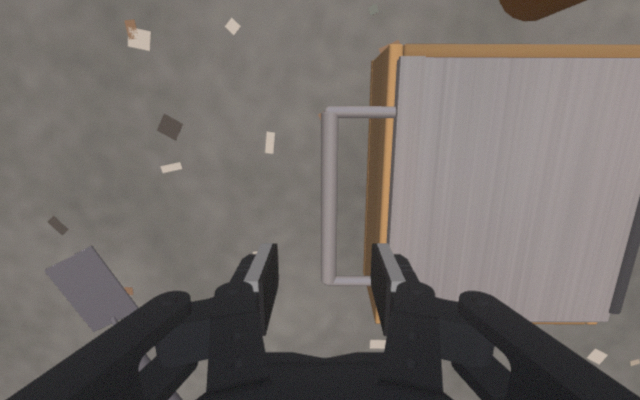

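The bar (column 329, rows 112–282) lies centred between the fingers (midline about column 325). I'll go down and grip it.

Emit:
apply_moves --targets '[[[0.001,0.001,0.029],[0,0,0],0.5],[[0.001,0.001,0.029],[0,0,0],0.5],[[0.001,0,0.029],[0,0,0],0.5],[[0.001,0,0.029],[0,0,0],0.5],[[0,0,0],[0,0,0],0.5],[[0,0,0],[0,0,0],1],[[0,0,0],[0,0,0],1],[[0,0,0],[0,0,0],1],[[0,0,0],[0,0,0],1],[[0,0,0],[0,0,0],1]]' --squeeze 30

```text
t: 3.8
ee_pos: [0.5032, -0.023, 0.0829]
tool_rot: [[-0.273, 0.962, 0.002], [0.962, 0.273, -0.001], [-0.002, 0.002, -1.0]]
wrist_force: [-1.5, -2.9, 6.0]
width: 0.0109
```

```bash
cat >> h.py <<'E'
def arc(b0,R,angs,a0=0.,c=1):
    """rows following lid arc from bar-relative TCP start b0 at angle a0"""
    f=lambda a:.23*(-np.cos(a)*BX+np.sin(a)*np.array([0,0,1]))
    return rows([(b0+f(a)-f(a0),RD,1,c) for a in angs],b0,R)
E
python3 - <<'E'
from h import *
s=sensors.read_state();print(s["t"],s["ee_pos"],s["width"],s["wrist_force"])
p,R=arc(np.array(s["ee_pos"]),np.array(s["tool_rot"]),np.linspace(0,1.19,21)[1:13])
E
```

```text
3.8 [ 0.5031913  -0.02297964  0.08288901] 0.01085532917459648 [-1.47769832 -2.85084334  6.04683251]
[[[-0.0,0.0004,-0.0137],[0.002,0.002,0.001],1],[[-0.0,0.0012,-0.0136],[-0.0,0.0,0.0],1],[[-0.0,0.0021,-0.0135],[-0.0,0.0,0.0],1],[[-0.0,0.0028,-0.0134],[-0.0,0.0,0.0],1],[[-0.0,0.0036,-0.0132],[-0.0,0.0,0.0],1],[[-0.0,0.0044,-0.013],[-0.0,0.0,0.0],1],[[-0.0,0.0052,-0.0127],[-0.0,0.0,0.0],1],[[-0.0,0.0059,-0.0123],[-0.0,0.0,0.0],1],[[-0.0,0.0066,-0.012],[-0.0,0.0,0.0],1],[[-0.0,0.0073,-0.0115],[-0.0,0.0,0.0],1],[[-0.0,0.008,-0.0111],[-0.0,0.0,0.0],1],[[-0.0,0.0087,-0.0106],[-0.0,0.0,0.0],1]]
```

Emit:
apply_moves --targets '[[[0,0,-0.0137],[0,0,0],1],[[0,0.001,-0.0136],[0,0,0],1],[[0,0.002,-0.0135],[0,0,0],1],[[0,0.003,-0.0134],[0,0,0],1],[[0,0.004,-0.0132],[0,0,0],1],[[0,0.0045,-0.013],[0,0,0],1],[[0,0.005,-0.0127],[0,0,0],1],[[0,0.006,-0.0123],[0,0,0],1],[[0,0.0065,-0.012],[0,0,0],1],[[0,0.0075,-0.0115],[0,0,0],1],[[0,0.008,-0.011],[0,0,0],1],[[0,0.0085,-0.0106],[0,0,0],1]]'

```text
t: 5.3
ee_pos: [0.5523, -0.0092, 0.2313]
tool_rot: [[-0.273, 0.962, -0.01], [0.962, 0.273, -0.005], [-0.002, -0.01, -1.0]]
wrist_force: [-6.1, -7.6, 0.2]
width: 0.0107
```

```bash
python3 - <<'E'
from h import *
s=sensors.read_state();p=np.array(s["ee_pos"]);print(s["t"],p,s["width"],s["wrist_force"])
d=p-[.5032,-.0230,.0829]; print(d@BX,d@BY,d[2]); h=d[2]; dx=d@BX
a=np.arctan2(h,.23-dx); print("angle",a,"radius",np.hypot(h,.23-dx))
arc(p,np.array(s["tool_rot"]),np.linspace(a,1.205,9)[1:],a)
E
```

```text
5.3 [ 0.55230916 -0.00915119  0.23125025] 0.0107218536640743 [-6.0871299  -7.64990643  0.21255861]
0.05100988453920171 -3.513403389171371e-05 0.14835024511636707
angle 0.692067616583054 radius 0.23247635720381568
[[[-0.0,0.0096,-0.0111],[-0.01,0.002,0.001],1],[[-0.0,0.0105,-0.0104],[-0.0,0.0,0.0],1],[[-0.0,0.0111,-0.0098],[-0.0,0.0,0.0],1],[[-0.0001,0.0117,-0.0089],[-0.0,0.0,0.0],1],[[0.0,0.0122,-0.0082],[-0.0,0.0,0.0],1],[[0.0,0.0128,-0.0075],[-0.0,0.0,0.0],1],[[0.0,0.0132,-0.0065],[-0.0,0.0,0.0],1],[[0.0,0.0135,-0.0058],[-0.0,0.0,0.0],1]]
```

Emit:
apply_moves --targets '[[[0,0.0096,-0.011],[0,0,0],1],[[0,0.0105,-0.0104],[0,0,0],1],[[0,0.011,-0.0098],[0,0,0],1],[[0,0.0117,-0.009],[0,0,0],1],[[0,0.0122,-0.0082],[0,0,0],1],[[0,0.0128,-0.0075],[0,0,0],1],[[0,0.013,-0.0065],[0,0,0],1],[[0,0,0],[0,0,0],1],[[0,0,0],[0,0,0],1]]'

```text
t: 6.42
ee_pos: [0.6333, 0.0135, 0.2973]
tool_rot: [[-0.272, 0.962, 0.0], [0.962, 0.272, -0.003], [-0.003, -0.001, -1.0]]
wrist_force: [-3.5, -4.7, 7.6]
width: 0.0106
```

```bash
cat >> h.py <<'E'
def st():
    s=sensors.read_state();p=np.array(s["ee_pos"]);d=p-[.5032,-.0230,.0829];dx=d@BX
    print(s["t"],p.round(4),round(s["width"],4),np.round(s["wrist_force"],1),"dBin",dx.round(4),(d@BY).round(4),d[2].round(4),"ang",np.arctan2(d[2],.23-dx).round(3),"r",np.hypot(d[2],.23-dx).round(4))
    return s
E
python3 -c "
from h import *
st()
c=vision.camera('scene');save(c,'c.png')
print(vision.spot_point(c,'stay_knob'))"
```

```text
6.425 [0.6333 0.0135 0.2973] 0.0106 [-3.5 -4.7  7.6] dBin 0.1351 -0.0003 0.2144 ang 1.154 r 0.2344
[{'uv': [196.5, 203.3], 'conf': 0.7}]
```

View pics/c.png

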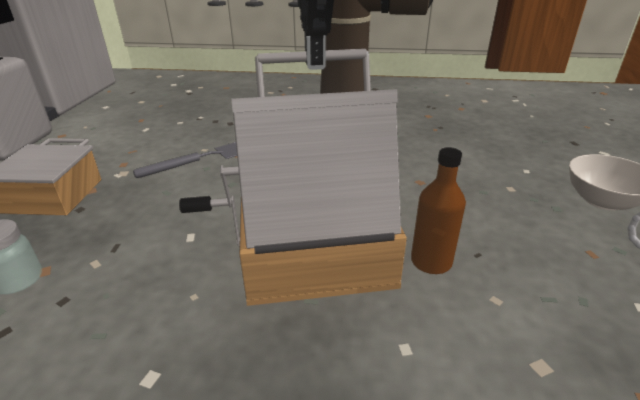

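The lid is nearly up at about 1.15 rad, with the knob at (196, 203) and the bar held at (317, 57). I'll raise it the last bit.

Emit:
apply_moves --targets '[[[0,0.004,-0.002],[0,0,0],1],[[0,0.004,-0.0015],[0,0,0],1],[[0,0.004,-0.001],[0,0,0],1],[[0,0,0],[0,0,0],1],[[0,0,0],[0,0,0],1],[[0,0,0],[0,0,0],1]]'

```text
t: 7.28
ee_pos: [0.6439, 0.0165, 0.3015]
tool_rot: [[-0.272, 0.962, -0.002], [0.962, 0.272, -0.004], [-0.003, -0.003, -1.0]]
wrist_force: [-4.5, -4.6, 7.4]
width: 0.0105
```

```bash
python3 -c "
from h import *
st()
c=vision.camera('scene');W=cloud(c)
for s in vision.spot_point(c,'stay_knob'):
  u,v=map(int,np.round(s['uv']));w=W[v,u];print(s,w,'expect ~',(.632,.011),'bin',(w-[.633,.014,0])@BX,(w-[.633,.014,0])@BY)
# lid plane angle
q=W[110:220:2,265:380:2].reshape(-1,3);q=q[(q[:,2]>.12)&(q[:,2]<.27)]
for _ in range(2):
  m=q.mean(0);n=np.linalg.svd(q-m)[2][2];q=q[abs((q-m)@n)<.005]
print(len(q),n,'angle',np.arctan2(np.hypot(n[0],n[1]),abs(n[2])))
"
```

```text
7.275 [0.6439 0.0165 0.3015] 0.0105 [-4.5 -4.6  7.4] dBin 0.1461 -0.0003 0.2186 ang 1.204 r 0.2341
{'uv': [194.0, 212.8], 'conf': 0.83} [ 0.72782627 -0.1330176   0.13262808] expect ~ (0.632, 0.011) bin 0.05123407992828542 -0.16722367679818
3172 [0.89676019 0.25246142 0.36343415] angle 1.1988448572522925
```

The lid measures 1.199 rad and the knob is at its locked position. I'll release.

Emit:
apply_moves --targets '[[[0,0,0],[0,0,0],0.5],[[0,0,0],[0,0,0],0.5],[[0,0,0],[0,0,0],0.5],[[0,0,-0.015],[0,0,0],0.5],[[0,0,-0.025],[0,0,0],0.5],[[0,0,-0.025],[0,0,0],0.5],[[0,0,0],[0,0,0],0.5]]'

```text
t: 8.25
ee_pos: [0.647, 0.0184, 0.3677]
tool_rot: [[-0.273, 0.962, 0.007], [0.962, 0.273, -0.0], [-0.002, 0.007, -1.0]]
wrist_force: [-0.0, 0.7, 0.1]
width: 0.0427
```

```bash
cat >> h.py <<'E'
def look(n):
    c=vision.camera('scene');save(c,n);W=cloud(c)
    for s in vision.spot_point(c,'stay_knob')[:1]:
        u,v=map(int,np.round(s['uv']));w=W[v,u]-[.633,.014,0];print(s,'knob bin',(w@BX).round(3),(w@BY).round(3),w[2].round(3))
    q=W[110:220:2,265:380:2].reshape(-1,3);q=q[(q[:,2]>.102)&(q[:,2]<.27)]
    for _ in range(2):
        m=q.mean(0);nn=np.linalg.svd(q-m)[2][2];q=q[abs((q-m)@nn)<.005]
    print(len(q),'lid angle',np.arctan2(np.hypot(nn[0],nn[1]),abs(nn[2])))
E
python3 -c "
from h import *
st();look('d.png')
o=np.array([.633,.012,0])
f=lambda x,y,z:o+BX*x+BY*y+[0,0,z]
rows([(f(.03,-.12,.37),RD,3,1),(f(.085,-.176,.34),RD,3,1),(f(.085,-.176,.112),RD,6,1)])
"
```

```text
8.25 [0.647  0.0184 0.3677] 0.0427 [-0.   0.7  0.1] dBin 0.1496 0.0007 0.2848 ang 1.295 r 0.2959
{'uv': [191.5, 213.0], 'conf': 0.74} knob bin 0.05 -0.17 0.132
3178 lid angle 1.1967396289379209
[[[-0.0409,0.0055,-0.0021],[0.0,0.0,0.0],1],[[-0.0409,0.0055,-0.002],[0.0,0.0,0.0],1],[[-0.041,0.0054,-0.0021],[0.0,0.0,0.001],1],[[-0.0186,0.0183,0.01],[0.0,0.0,-0.0],1],[[-0.0187,0.0183,0.01],[0.0,0.0,-0.0],1],[[-0.0186,0.0184,0.01],[0.0,0.0,-0.0],1],[[-0.0,-0.0,0.038],[0.0,0.0,-0.0],1],[[-0.0,-0.0,0.038],[0.0,0.0,-0.0],1],[[-0.0,-0.0,0.038],[0.0,0.0,-0.0],1],[[-0.0,-0.0,0.038],[0.0,0.0,-0.0],1],[[-0.0,-0.0,0.038],[0.0,0.0,-0.0],1],[[-0.0,-0.0001,0.038],[0.0,0.0,-0.0],1]]
```

View pics/d.png

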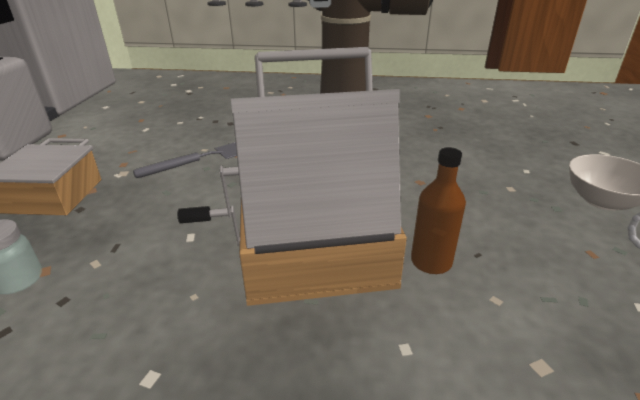

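The lid stands by itself at about 1.197 rad with the gripper clear; the knob is at (193, 214). I'll go behind the knob, which also gives it its second of standing.

Emit:
apply_moves --targets '[[[-0.041,0.006,-0.002],[0,0,0],1],[[-0.041,0.006,-0.002],[0,0,0],1],[[-0.041,0.006,-0.002],[0,0,0],1],[[-0.019,0.019,0.01],[0,0,0],1],[[-0.019,0.019,0.01],[0,0,0],1],[[-0.018,0.019,0.01],[0,0,0],1],[[0,0,0],[0,0,0],1]]'

```text
t: 9.22
ee_pos: [0.7656, -0.1342, 0.3345]
tool_rot: [[-0.271, 0.962, -0.007], [0.962, 0.272, 0.001], [0.003, -0.006, -1.0]]
wrist_force: [-0.5, 0.4, -0.6]
width: -0.0001
```

Emit:
apply_moves --targets '[[[0,0,0.038],[0,0,0],1],[[0,0,0.038],[0,0,0],1],[[0,0,0.038],[0,0,0],1],[[0,0,0.038],[0,0,0],1],[[0,0,0.038],[0,0,0],1],[[0,0,0.038],[0,0,0],1],[[0,0,0],[0,0,0],1]]'

```text
t: 10.1
ee_pos: [0.7616, -0.1319, 0.1063]
tool_rot: [[-0.273, 0.962, -0.011], [0.962, 0.273, 0.003], [0.006, -0.01, -1.0]]
wrist_force: [-0.2, 0.3, -0.8]
width: -0.0002
```

```bash
python3 -c "
from h import *
s=st();look('e.png');p=np.array(s['ee_pos'])-[.633,.012,0];print('tcp bin',p@BX,p@BY,p[2])"
```

```text
10.1 [ 0.7616 -0.1319  0.1063] -0.0002 [-0.2  0.3 -0.8] dBin 0.2189 -0.1751 0.0234 ang 1.129 r 0.0259
{'uv': [195.5, 212.6], 'conf': 0.81} knob bin 0.051 -0.165 0.132
3178 lid angle 1.196578957396795
tcp bin 0.08453681728729015 -0.17343064721294688 0.106316503538161
```

View pics/e.png

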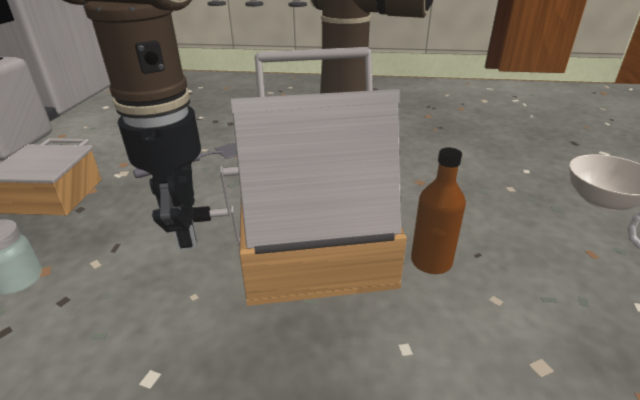

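Emit:
apply_moves --targets '[[[0,-0.008,0],[0,0,0],1],[[0,-0.008,0],[0,0,0],1],[[0,-0.008,0],[0,0,0],1],[[0,-0.008,0],[0,0,0],1],[[0,-0.008,0],[0,0,0],1]]'

```text
t: 10.82
ee_pos: [0.7275, -0.1447, 0.1122]
tool_rot: [[-0.272, 0.962, 0.001], [0.962, 0.272, -0.0], [-0.001, 0.001, -1.0]]
wrist_force: [1.3, 0.3, 0.8]
width: 0.0002
```

```bash
python3 -c "
from h import *
s=st();look('f.png');p=np.array(s['ee_pos'])-[.633,.012,0];print('tcp bin',p@BX,p@BY,p[2])"
```

```text
10.825 [ 0.7275 -0.1447  0.1122] 0.0002 [1.3 0.3 0.8] dBin 0.1827 -0.1781 0.0293 ang 0.554 r 0.0556
{'uv': [196.5, 202.6], 'conf': 0.61} knob bin 0.03 -0.167 0.134
3177 lid angle 1.1456847767766885
tcp bin 0.048320952699731315 -0.17644996639538182 0.11217260927254072
```

The knee is breaking and the lid is at 1.146 rad. I'll push a little further, then back off to the rear and away.

Emit:
apply_moves --targets '[[[0,-0.008,0],[0,0,0],1],[[0,-0.008,0],[0,0,0],1],[[0,0,0],[0,0,0],1]]'

```text
t: 11.3
ee_pos: [0.7111, -0.1489, 0.1113]
tool_rot: [[-0.272, 0.962, -0.002], [0.962, 0.272, 0.0], [0.001, -0.002, -1.0]]
wrist_force: [0.2, 0.2, -0.5]
width: 0.0003
```

```bash
python3 -c "
from h import *
s=st();look('g.png')"
```

```text
11.3 [ 0.7111 -0.1489  0.1113] 0.0003 [ 0.2  0.2 -0.5] dBin 0.1657 -0.1777 0.0284 ang 0.416 r 0.0702
{'uv': [199.1, 197.0], 'conf': 0.95} knob bin 0.011 -0.165 0.131
3183 lid angle 0.9929731355096552
```

View pics/g.png

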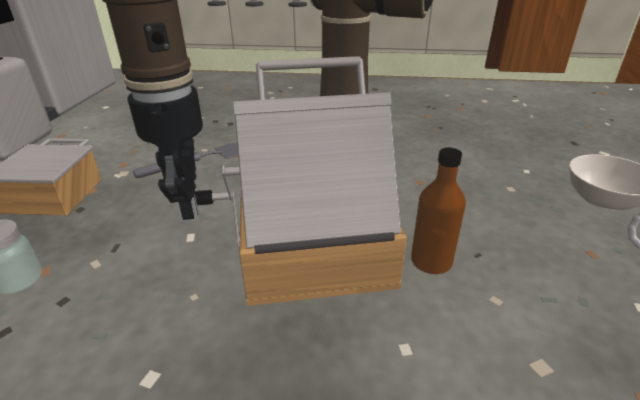

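The lid is sinking by itself at 0.99 rad, and the knob has left the finger. I'll withdraw backwards and outwards, then up.

Emit:
apply_moves --targets '[[[0,0.02,0],[0,0,0],1],[[-0.02,0.03,0],[0,0,0],1],[[-0.04,0.02,-0.01],[0,0,0],1],[[-0.04,0,-0.03],[0,0,0],1],[[-0.03,0,-0.04],[0,0,0],1],[[0,0,-0.04],[0,0,0],1],[[0,0,0],[0,0,0],1],[[0,0,0],[0,0,0],1],[[0,0,0],[0,0,0],1],[[0,0,0],[0,0,0],1],[[0,0,0],[0,0,0],1],[[0,0,0],[0,0,0],1]]'

```text
t: 12.9
ee_pos: [0.815, -0.2546, 0.2313]
tool_rot: [[-0.273, 0.962, -0.0], [0.962, 0.273, 0.0], [0.0, -0.0, -1.0]]
wrist_force: [0.5, -0.1, 0.6]
width: 0.0002
```

Emit:
apply_moves --targets '[[[0,0,0],[0,0,0],1],[[0,0,0],[0,0,0],1],[[0,0,0],[0,0,0],1],[[0,0,0],[0,0,0],1],[[0,0,0],[0,0,0],1],[[0,0,0],[0,0,0],1],[[0,0,0],[0,0,0],1],[[0,0,0],[0,0,0],1],[[0,0,0],[0,0,0],1],[[0,0,0],[0,0,0],1],[[0,0,0],[0,0,0],1],[[0,0,0],[0,0,0],1]]'

```text
t: 14.4
ee_pos: [0.8151, -0.2548, 0.2317]
tool_rot: [[-0.273, 0.962, 0.0], [0.962, 0.273, -0.0], [-0.0, 0.0, -1.0]]
wrist_force: [1.0, 0.3, -0.1]
width: 0.0001
```

Emit:
apply_moves --targets '[[[0,0,0],[0,0,0],1],[[0,0,0],[0,0,0],1],[[0,0,0],[0,0,0],1],[[0,0,0],[0,0,0],1],[[0,0,0],[0,0,0],1],[[0,0,0],[0,0,0],1],[[0,0,0],[0,0,0],1],[[0,0,0],[0,0,0],1]]'

```text
t: 15.4
ee_pos: [0.8151, -0.2547, 0.2317]
tool_rot: [[-0.273, 0.962, 0.0], [0.962, 0.273, -0.0], [-0.0, 0.0, -1.0]]
wrist_force: [-0.5, -0.1, 0.4]
width: 0.0003
```

```bash
python3 -c "
from h import *
s=st();look('i.png')
a=np.load('scene.npy');W=cloud(vision.camera('scene'))
for (u,v) in [(307,158),(300,175),(310,200),(290,230)]: print(a[v,u].round(4),W[v,u].round(4))"
```

```text
15.4 [ 0.8151 -0.2547  0.2317] 0.0003 [-0.5 -0.1  0.4] dBin 0.237 -0.3078 0.1488 ang 1.618 r 0.1489
{'uv': [209.8, 228.0], 'conf': 0.7} knob bin -0.033 -0.166 0.045
1592 lid angle 0.008368011863858976
[ 0.5066 -0.0223  0.1037] [ 0.5064 -0.0223  0.1036]
[ 0.5678 -0.0238  0.1048] [ 0.5697 -0.0234  0.1059]
[0.6402 0.0037 0.1062] [0.6389 0.0035 0.1053]
[ 0.714  -0.0115  0.106 ] [ 0.7137 -0.0115  0.1058]
```

View pics/i.png

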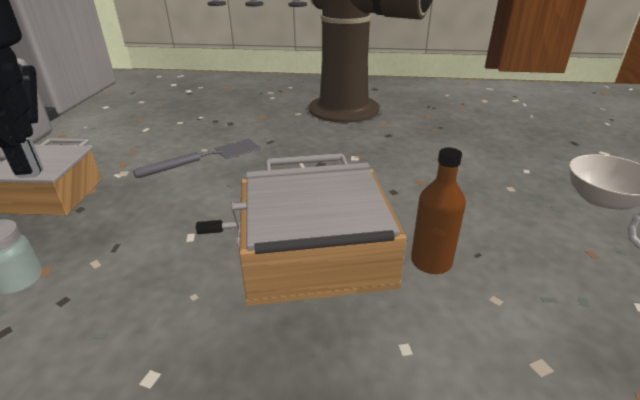

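The lid is shut: its heights match the start picture and the bar agrees to 0.1 mm. The gripper is clear, so I'm handing in.

```bash
python3 -c "
from h import *
print(env.job_done())"
```

```text
the job is handed in; nothing more can be done
None
```

The job is done and handed in at about 15.5 s of the 48 s allowed.

- **Raising:** I took the lid by its pull bar and raised it to about 1.20 rad, where the knob sat at its locked position.
- **Standing open:** I let go and moved clear. The lid stood by itself at 1.197 rad for over 2 s.
- **Breaking the knee:** I pushed the knob about 20 mm or more towards the front with the closed fingers, at about 1–2 N. The knee broke and the lid sank on its damper while I backed away.
- **Final check:** The bar's height agrees with the start picture to 0.1 mm, and the lid points to about 1 mm, within camera noise. The arm was touching nothing.

Two readings were slightly off. The plane fit gave a lid angle of 0.008 rad when shut. The knob read about 5 mm from its starting position, which I put down to detection noise because the bar and lid heights matched. The largest wrist force I saw between moves was about 10 N.

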